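Snug down the tumbler lid crosswise

TASK

The stone-tumbler barrel's lid is on, but its four black square-headed nuts are loose. Go over them crosswise twice: first turn each one clockwise until it bears lightly on the lid (about 0.08 N m), and when all four bear, go over them crosswise again until each is snug, about 0.2 N m, so that the lid is drawn down evenly. Do not cock the lid or squash a spring washer flat, leave everything else where it is, and let go at the end.

Things in the scene. Friction and masses are not known exactly. Their poses are not given: they have to be found in the camera images.
- barrel: Stone-tumbler barrel, fixed to the worktop: blue drum with a dark square flange 126 x 126 mm, its top 62 mm above the worktop, a rubber gasket on it and four guide lugs at the middles of its sides, reaching 80 mm up. Origin: on the worktop under the centre; z up, x (pointing away from the robot, yaw within 0.4 rad) and y along the sides of the flange.
- lid: Square aluminium lid, 118 x 118 x 8 mm with a low round boss, lying loose on the gasket between the guide lugs. Origin: centre of its underside, 68 mm above the worktop at the start; z up. The rubber gasket lets each corner sink about 1 mm for every 60 N.
- nut_1: Black square-headed nut at the far left corner of the lid (barrel frame x +40, y +40 mm). All four are alike. Origin: on its upright screw axis at the underside of its collar (36 mm across, 8 mm high). Above it the grip, a square head 24 x 24 mm with its flats square to the nut's x and y, 9 to 37 mm above the origin: pinch it across two flats. z up.
- nut_2: Black square-headed nut at the far right corner of the lid (barrel frame x +40, y -40 mm). Each turns about its z and screws down clockwise seen from above, 3 mm per radian; it stays where it is left. Under each sits a spring washer 29 mm across, its foot 5.5 mm below the origin and at the start 0.4 to 2.3 mm clear of the lid: 0.15 to 0.75 rad of nearly free turning.
- nut_3: Black square-headed nut at the near right corner of the lid (barrel frame x -40, y -40 mm). Once its washer bears on the lid it yields 1 mm for every 40 N and is flat at about 54 N. Tightening one nut slightly unloads its neighbours. The grip is rubber-cored: it winds up 0.07 rad for 0.1 N m ahead of its nut and springs back when let go. From light to snug takes about 0.4 rad.
- nut_4: Black square-headed nut at the near left corner of the lid (barrel frame x -40, y +40 mm). The torque needed to turn any nut, read just after a small turn while still holding it, is about 0.05 N m plus 0.005 N m for each newton with which its washer presses on the lid (it varies by a fifth): 0.08 N m is light, 0.2 N m is snug, 0.3 N m is too tight.
- jar_cerium: Pink powder jar with a black screw lid, 52 mm across, 69 mm high, a bystander left of the barrel. Origin: centre of its underside.
- pliers: Small red-handled pliers, 156 mm long, lying flat, a bystander at the right. Origin: middle, underside.
- mug: White mug, 83 mm across, 86 mm high, a bystander behind. Origin: underside.
- brush: Hand brush, 86 mm long, 55 mm high, a bystander at the far right. Origin: centre of its underside.
Not all that is in view belongs to the job. Of the things that look like the lid, the larger one is meant.

How it is judged:
By the outcome, as a careful person would: the job done as asked, in the order asked, and still so for the second after the job is handed in, with the robot touching nothing.
It also fails if it takes over 72 s, if anything falls off the work surface, if the arm or the gripper's body presses on something with over 40 N, if the wrist force passes 120 N, or if a joint passes its speed limit or range.

ROBOT

A 6-joint arm with a two-finger parallel gripper is mounted at the origin on a cart in front of the work surface, level with it; the furniture and walls round the work are solid. World frame = base frame: x ahead of the robot, y to its left, z up, the work surface at z = 0. Lengths are in mm, angles in rad, forces in N, time in s.
With the tool pointing down it reaches from about 350 to 775 mm from the base axis. Payload 7.3 kg.
Tool frame: the origin (TCP) lies midway between the tips of the shut fingers; the grasp point (between the pads) lies 19 mm behind it; x points along the fingers, y is the direction in which the jaws open and shut, and the axes are right-handed (so a half turn about x gives the same grasp; the last joint's range is limited). The gripper opens to 92 mm and grips with 3 to 60 N. Pads are 19 mm wide; open, the fingers measure 130 mm over their backs; the gripper's body (75 mm by 190 mm) begins 47 mm behind the grasp point.
Start: joints at [1.171, 0.342, 1.524, -0, 1.275, -0.146], TCP at [131.803, 508.205, 226.741] pointing down, gripper open.
Joint ranges: [-2.53, 2.53], [-0.77, 2.02], [0.04, 2.7], [-1, 4.14], [0.28, 2.66], [-3.11, 3.11]. Speed limits (rad/s): [2.57, 2.57, 3.14, 3.14, 3.14, 3.14].

INTERFACE

Orientations are given as [roll, pitch, yaw] about the fixed x, y, z axes, in that order (R = Rz(yaw) Ry(pitch) Rx(roll)).
In Python, from plant import get_obs, capture, close_job gives the robot as it stands. The module is installed in compiled form; this text tells all that it offers.
- The arm moves only by the tool send_rows, never from a script. Its argument "moves" is a list of rows, each a list of 4 numbers: the shift along the tool's x, y, z in mm, then the turn about the tool's x in degrees. In form: [[tx, ty, tz, yaw], ...]. A call has 1 to 8 rows; each row shifts and turns the commanded pose from where the row before left it, along the tool's axes as they then stand; what a row does not reach is not made up. A row lasts 1/8 s, in which the tool goes at most 62.5 mm and 10.7 degrees, less where a joint would pass 70% of its speed; a pose out of reach is approached as far as the arm can. A call with a gripper value outside its range is refused whole. "hand" is the opening, from 0 (shut) to 1 (fully open), set as the call begins (left out, the last holds). The fingers move at their own pace and stop on an object; the grip force is fixed at half the most. Time passes only in rows, so rows that do not move let the fingers close. It gives the time, the measured TCP pose, the force and the opening at its end, in the units of the state.
- get_obs(): the state, without advancing time (a new reading comes with each control period).
- capture(name): name is "scene" or "top" or "wrist"; returns a dict with "image" (384x512x3 uint8, red, green, blue), "K" (3x3 intrinsics, pixels), "dist" ([k1, k2, p1, p2, k3] as OpenCV has them; the pictures are not rectified), "position" and "attitude" of the camera in the world; the wrist camera has in their place "mount" (4x4, takes a point from camera to tool coordinates, whose origin is the TCP and whose axes are the tool frame's). Camera axes: x right, y down, z forward; pixel columns grow to the right and rows downward; lengths in mm; the calibration is good to about 2 mm. A picture is of the moment at which its call begins: read the wrist's pose just before it. There is no depth.
- close_job(): hands the job in, once; it reports no verdict.
The state is a dict: "time": time; "joint_positions": joint angles; "dq": joint speeds; "tau": joint torques, N m; "tool_pos": TCP position; "tcp_rot": TCP orientation; "contact_force": force on the tool from outside, world axes, zero at the start; "moment": the same for the moment, N m; "grip_width": finger opening in mm.
Only numpy, scipy, OpenCV 4.12 (cv2) and the standard library are available. Lean on these libraries where they do the work, as an engineer would, in place of code of your own. Each camera call takes 0.05 s, during which the arm holds its last target. There are 200 camera calls.

## Working session

There is one attempt and no reset: what is moved stays moved. The work goes in short steps, Python scripts to look and compute and a tool call to move; the robot and the scene stay as the last step left them, time stands still between calls to the robot, and variables do not carry over. Pictures are saved under pics/ and viewed, about 8 in all and at most 12, crops included, and the job is handed in when it is done.

Besides the shell and the picture viewer there is one more tool, called after "Call:" as name([rows], argument=value, ...), one row to a line, values as JSON. send_rows: Moves the arm, as the interface text tells. Its arguments: {"type":"object","properties":{"moves":{"type":"array","items":{"type":"array","items":{"type":"number"}}},"hand":{"type":"number"}},"required":["moves"]}

```bash
mkdir -p pics; python3 - <<'E'
from plant import *
import cv2,numpy as np
o=get_obs(); print({k:np.round(v,3) for k,v in o.items()})
ims=[]
for n in ("scene","top"):
    c=capture(n); print(n,c["K"],c["dist"],c["position"],c["attitude"])
    cv2.imwrite(f"pics/{n}.png",c["image"][:,:,::-1]); 
c=capture("wrist");print(c["K"],c["dist"],c["mount"])
E
```

```text
{'time': np.float64(0.0), 'joint_positions': array([ 1.171,  0.343,  1.525,  0.   ,  1.275, -0.146]), 'dq': array([ 0.   , -0.   ,  0.002, -0.   , -0.   ,  0.   ]), 'tau': array([ 1.0000e-03, -4.3124e+01, -2.4422e+01,  7.2000e-02,  5.6000e-02,
       -0.0000e+00]), 'tool_pos': array([131.662, 507.797, 226.027]), 'tcp_rot': array([-1.718,  1.569, -1.972]), 'contact_force': array([ 0.21 ,  0.28 , -0.152]), 'moment': array([ 0.003, -0.012, -0.033]), 'grip_width': np.float64(91.716)}
scene [[479.69744834   0.         254.0587711 ]
 [  0.         479.69744834 189.90990974]
 [  0.           0.           1.        ]] [-0.01967462  0.          0.          0.          0.        ] [  53.36830519 -884.19378663  929.21695427] [-2.27117616 -0.00456642 -0.57823406]
top [[395.59981384   0.         258.15801773]
 [  0.         395.59981384 187.23050323]
 [  0.           0.           1.        ]] [-0.05853669  0.          0.          0.          0.        ] [ 504.15478897  -32.80414729 1110.89633996] [-3.07124227  0.02089213 -1.54719139]
[[316.10780014   0.         254.57406159]
 [  0.         316.10780014 196.12784782]
 [  0.           0.           1.        ]] [-0.07188728  0.          0.          0.          0.        ] [[-5.91290282e-04 -2.44981168e-01  9.69527657e-01 -1.57711133e+02]
 [ 9.99999681e-01 -6.65829327e-04  4.41632009e-04  6.18102800e-01]
 [ 5.37348422e-04  9.69527609e-01  2.44981484e-01 -6.49826219e+01]
 [ 0.00000000e+00  0.00000000e+00  0.00000000e+00  1.00000000e+00]]
```

View pics/top.png

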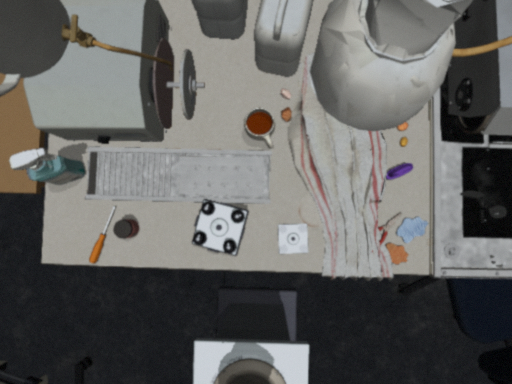

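View pics/scene.png

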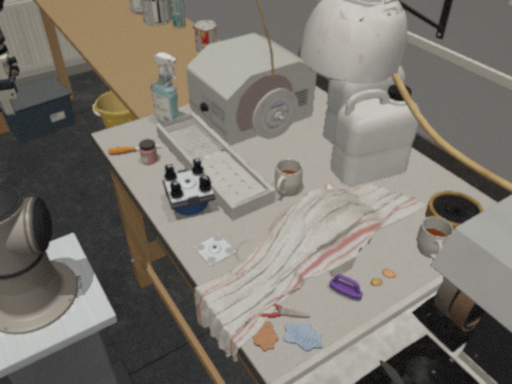

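The top view shows the lid at about (220,227), with black nuts near (208,206), (240,214), (232,246) and (200,238). The smaller decoy is at (293,238), and the jar is at (125,228). The scene view agrees.

```bash
cat > h.py <<'E'
from plant import *
import cv2,numpy as np
from scipy.spatial.transform import Rotation as R
def rot(rpy): return R.from_euler('xyz',rpy).as_matrix()
def cast(c,uv,z,P=None,A=None):
    if P is None: P=np.array(c["position"]); A=rot(c["attitude"])
    u=cv2.undistortPoints(np.array(uv,float).reshape(-1,1,2),np.array(c["K"]),np.array(c["dist"])).reshape(-1,2)
    d=np.c_[u,np.ones(len(u))]@A.T
    return P+d*((z-P[2])/d[:,2])[:,None]
def pose(): 
    o=get_obs(); return o,np.array(o["tool_pos"]),rot(o["tcp_rot"])
def wristcam(o=None):
    o,p,T=pose(); c=capture("wrist"); M=np.array(c["mount"])
    return c,T@M[:3,3]+p,T@M[:3,:3]
def delta(target,jaw):
    "shift in tool axes now, and turn (deg, mod 180) to bring the jaw axis (tool y) to world angle jaw (rad)"
    o,p,T=pose(); yaw=np.arctan2(T[1,1],T[0,1])
    t=(np.degrees(yaw-jaw)+90)%180-90   # tool x is down: + turn lowers world angle
    return np.round(T.T@(np.array(target)-p),1),round(t,1),np.round(p,1),round(o["joint_positions"][5],2)
E
python3 - <<'E'
from h import *
c=capture("top"); im=c["image"]; g=im.max(2)
m=((g<60)*255).astype(np.uint8); m[:195]=0;m[262:]=0;m[:,:185]=0;m[:,255:]=0
n,l,s,ce=cv2.connectedComponentsWithStats(m)
for i in range(1,n):
  if s[i,4]>15: print(s[i],ce[i],cast(c,ce[i],105)[0].round(1))
o,p,T=pose(); print(T.round(2))
cv2.imwrite("pics/topc.png",cv2.resize(im[190:265,180:260,::-1],None,fx=8,fy=8,interpolation=cv2.INTER_CUBIC))
E
```

```text
[201 201  13  13  94] [207.87234043 207.5       ] [519.9 116.9 105. ]
[232 208  12  14  90] [237.41111111 214.98888889] [502.7  40.9 105. ]
[193 232  13  13  97] [199.50515464 237.96907216] [442.1 135.8 105. ]
[224 240  12  13  91] [229.50549451 245.96703297] [423.9  58.9 105. ]
[[-0.    0.25  0.97]
 [-0.    0.97 -0.25]
 [-1.   -0.   -0.  ]]
```

View pics/topc.png

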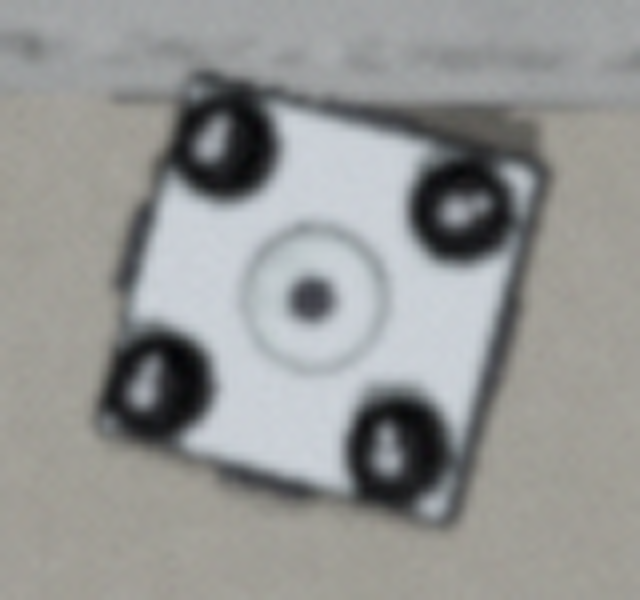

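The crop shows four clean nut blobs. The fitted centre is about (472,88), barrel yaw is about -0.23, and the sides are close to 80 mm as specified. I'll move above the lid for a close look.

Call:
send_rows([
  [0,-32,43.5,0],
  [0,-32,43.5,0],
  [0,-32,43.5,0],
  [0,-32,43.5,0],
  [0,-32,43.5,0],
  [0,-32,43.5,0],
  [0,-32,43.5,0],
  [0,-32,43.5,0],
], hand=0.5)

```text
time: 1.2
tool_pos: [405.3, 171.5, 226.8]
tcp_rot: [0.965, 1.57, 0.711]
contact_force: [0.2, 0.7, 1.5]
grip_width: 45.7
```

Call:
send_rows([
  [0,-32,43.5,0],
  [0,-32,43.5,0],
  [0,0,0,0],
  [0,0,0,0],
])

```text
time: 1.7
tool_pos: [472.0, 89.4, 226.4]
tcp_rot: [3.052, 1.57, 2.798]
contact_force: [-0.4, 0.6, 0.0]
grip_width: 46.0
```

```bash
python3 - <<'E'
from h import *
c,P,A=wristcam(); im=c["image"]
o,p,T=pose(); print(p.round(1),o["time"],o["joint_positions"],o["moment"],T.round(2))
print(P.round(1))
cv2.imwrite("pics/w1.png",cv2.resize(im[:,:,::-1],None,fx=1.5,fy=1.5,interpolation=cv2.INTER_CUBIC))
np.save("w1.npy",im)
E
```

```text
[471.8  89.9 226.5] 1.75 [ 2.82883044e-02  2.60796925e-01  1.64108268e+00  4.39842832e-04
  1.24058566e+00 -1.28937488e+00] [-0.00915552 -0.02280005 -0.00914773] [[-0.    0.25  0.97]
 [ 0.    0.97 -0.25]
 [-1.    0.   -0.  ]]
[409.4 106.3 384.2]
```

View pics/w1.png

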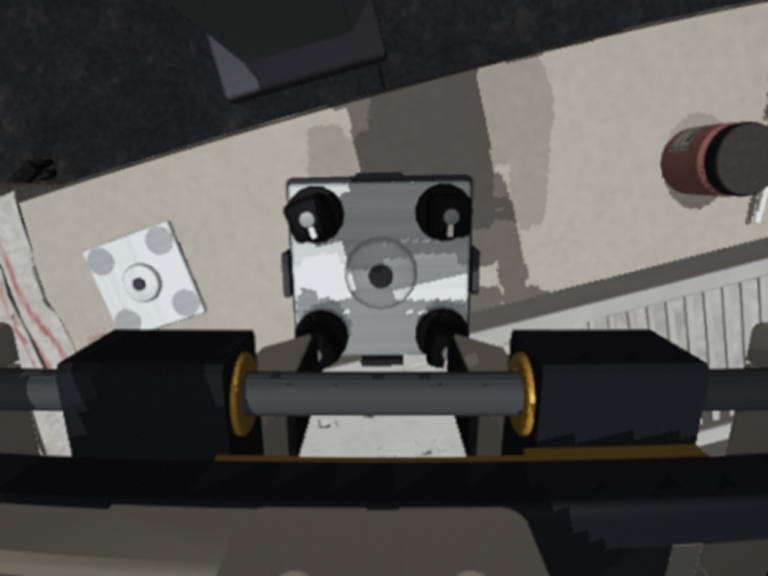

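The wrist view (1.5x) shows the near nuts at (312,213) and (444,210). The far nuts are partly hidden by the fingers. I'll shift 70 mm forward to see all four heads.

Call:
send_rows([
  [0,0,35,0],
  [0,0,35,0],
  [0,0,0,0],
  [0,0,0,0],
])

```text
time: 2.25
tool_pos: [539.1, 72.8, 226.5]
tcp_rot: [-3.14, 1.57, 2.89]
contact_force: [-0.4, -0.1, -0.4]
grip_width: 46.0
```

```bash
python3 - <<'E'
from h import *
c,P,A=wristcam(); im=c["image"]
np.savez("w2.npz",im=im,P=P,A=A,K=c["K"],dist=c["dist"])
# project expected nut centres at z=118 
for xy in [(512,117),(493,41),(433,58),(434,136)]: pass
cv2.imwrite("pics/w2.png",cv2.resize(im[20:190,165:340,::-1],None,fx=4,fy=3.5,interpolation=cv2.INTER_CUBIC)[:595])
print(P,get_obs()["tool_pos"])
E
```

```text
[476.53632521  89.57402208 384.33171299] [539.08792551  72.69300438 226.75584502]
```

View pics/w2.png

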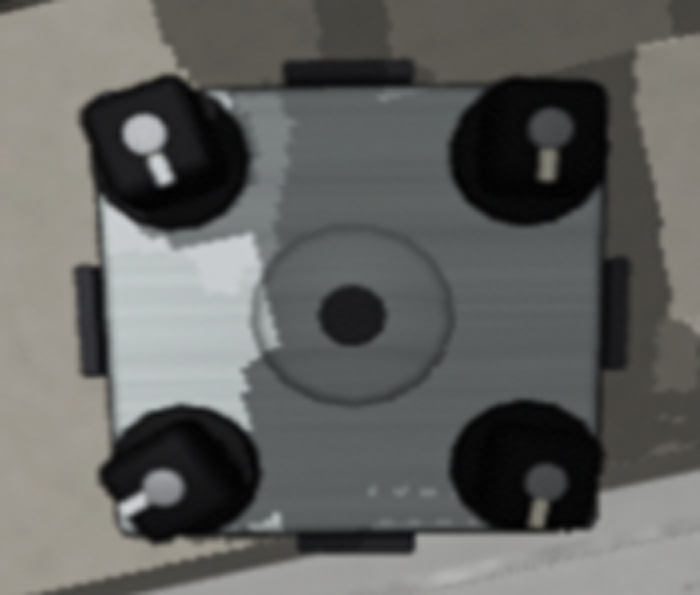

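All four heads are visible, each with a light stud dot and a white mark at right angles to a flat. In crop pixels:

| Nut | Dot | Mark end |
|---|---|---|
| 3 | (145,133) | (163,185) |
| 4 | (550,129) | (547,180) |
| 1 | (545,482) | (537,525) |
| 2 | (163,487) | (118,513) |

```bash
python3 - <<'E'
from h import *
d=np.load("w2.npz"); f=lambda q:np.array(q)/[4,3.5]+[165,20]
D={3:((145,133),(163,185)),4:((550,129),(547,180)),1:((545,482),(537,525)),2:((163,487),(118,513))}
pts={}
for n,(a,b) in sorted(D.items()):
    w=cast(d,[f(a),f(b)],120,d["P"],d["A"]); v=w[1]-w[0]; pts[n]=w[0]; print(n,w[0].round(1),"mark len",np.hypot(*v[:2]).round(1),"ang deg",np.degrees(np.arctan2(v[1],v[0])).round(1))
c=sum(pts.values())/4; print(c.round(1)); e=pts[1]+pts[2]-pts[3]-pts[4]; g=pts[1]-pts[2]+pts[4]-pts[3]
print(np.linalg.norm(e)/2,np.linalg.norm(g)/2,np.arctan2(e[1],e[0]),np.arctan2(-g[0],g[1]))
yaw=np.arctan2(e[1]-g[0],e[0]+g[1])
for n,s in {1:(40,40),2:(40,-40),3:(-40,-40),4:(-40,40)}.items():
    q=c[:2]+rot([0,0,yaw])[:2,:2]@s; print(n,q.round(1))
print(yaw)
E
```

```text
1 [518.5 119.3 120. ] mark len 10.5 ang deg -21.8
2 [499.6  41.4 120. ] mark len 11.6 ang deg -71.8
3 [421.7  60.5 120. ] mark len 11.8 ang deg 1.6
4 [440.8 138.  120. ] mark len 11.0 ang deg -16.0
[470.2  89.8 120. ]
80.0897245621878 79.98084736396987 -0.2375454565009218 -0.24019263273036917
1 [518.5 119.2]
2 [499.6  41.5]
3 [421.8  60.4]
4 [440.8 138.1]
-0.23886814433367645
```

```bash
python3 - <<'E'
from h import *
print(delta((518.5,119.2,95),np.radians(68)))
E
```

```text
(array([131.8,  39.9, -31.4]), np.float64(7.5), array([539.1,  72.7, 226.8]), np.float64(-1.33))
```

Call:
send_rows([
  [30,20,-15.7,0],
  [30,20,-15.7,0],
  [15,0,0,7.5],
  [0,0,0,0],
  [28,0,0,0],
  [28.5,0,0,0],
  [0,0,0,0],
  [0,0,0,0],
])

```text
time: 3.3
tool_pos: [520.8, 118.3, 96.8]
tcp_rot: [0.502, 1.568, 0.118]
contact_force: [-0.3, -0.5, 0.3]
grip_width: 45.8
```

```bash
python3 - <<'E'
from h import *
print(delta((518.5,119.2,95),np.radians(68)))
for i in range(6):
  o=get_obs(); print(o["time"],o["moment"].round(4),o["contact_force"].round(2))
c,P,A=wristcam(); cv2.imwrite("pics/w3.png",c["image"][100:384,100:412,::-1])
E
```

```text
(array([ 1.8, -0. , -2.4]), np.float64(0.0), array([520.8, 118.3,  96.8]), np.float64(-1.11))
3.3 [-0.0554 -0.0646  0.0268] [-0.26 -0.54  0.29]
3.3 [-0.0554 -0.0646  0.0268] [-0.26 -0.54  0.29]
3.3 [-0.0554 -0.0646  0.0268] [-0.26 -0.54  0.29]
3.3 [-0.0554 -0.0646  0.0268] [-0.26 -0.54  0.29]
3.3 [-0.0554 -0.0646  0.0268] [-0.26 -0.54  0.29]
3.3 [-0.0554 -0.0646  0.0268] [-0.26 -0.54  0.29]
```

View pics/w3.png

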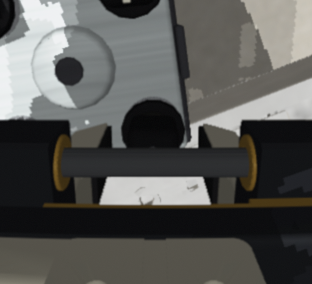

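Nut 1 sits midway between the fingers. I'll correct the small offset, take a moment baseline, then close.

Call:
send_rows([
  [0.9,0,-2.4,0],
  [0,0,0,0],
])

```text
time: 3.6
tool_pos: [517.7, 119.3, 94.9]
tcp_rot: [0.582, 1.57, 0.197]
contact_force: [0.9, 0.0, 0.8]
grip_width: 45.5
```

```bash
cat >> h.py <<'E'
def rd(n=4):
    a=[]
    for i in range(n):
        capture("top"); o=get_obs(); a.append(np.r_[o["moment"],o["contact_force"]])
    a=np.array(a); o,p,T=pose(); print("t %.2f w %.1f q6 %.2f"%(o["time"],o["grip_width"],o["joint_positions"][5]),p.round(1),"jaw %.1f"%np.degrees(np.arctan2(T[1,1],T[0,1])))
    print("Mz",a[:,2].round(3),"mean",a.mean(0).round(3))
E
python3 -c "
from h import *
rd(6)"
```

```text
t 3.90 w 45.9 q6 -1.10 [517.8 119.2  94.4] jaw 68.0
Mz [ 0.023  0.045 -0.04   0.016 -0.039  0.006] mean [-0.02   0.     0.002  0.385  0.276  0.129]
```

Call:
send_rows([
  [0,0,0,0],
  [0,0,0,0],
  [0,0,0,0],
  [0,0,0,0],
], hand=0.1)

```text
time: 4.4
tool_pos: [517.6, 118.7, 94.4]
tcp_rot: [-1.548, 1.57, -1.933]
contact_force: [-0.7, -3.8, 1.0]
grip_width: 23.8
```

```bash
python3 -c "
from h import *
rd(4)"
```

```text
t 4.60 w 23.4 q6 -1.10 [517.6 118.7  94.3] jaw 68.0
Mz [ 0.017 -0.043 -0.017 -0.041] mean [-0.837  0.161 -0.021 -1.054 -4.681  1.499]
```

Call:
send_rows([
  [0.2,-0.7,0,4],
  [0.2,0,0,4],
  [0,0,0,0],
])

```text
time: 4.97
tool_pos: [517.6, 118.6, 94.0]
tcp_rot: [0.974, 1.57, 0.45]
contact_force: [-0.0, -2.7, 1.4]
grip_width: 24.0
```

```bash
sed -i 's/np.r_\[o\["moment"\],o\["contact_force"\]\]/np.r_[o["moment"],o["contact_force"],o["tau"][5]]/; s/print("Mz",a\[:,2\].round(3)/print("Mz",a[:,2].round(3),"tau6",a[:,6].round(4)/' h.py; python3 -c "
from h import *
rd(5)"
```

```text
t 5.22 w 23.9 q6 -0.97 [517.6 118.6  94. ] jaw 60.0
Mz [0.074 0.044 0.058 0.052 0.017] tau6 [0.166  0.0627 0.0299 0.0219 0.0219] mean [-0.428  0.044  0.049 -0.255 -2.565  1.793  0.06 ]
```

Call:
send_rows([
  [0.2,0,0,4],
  [0.2,0,0,4],
  [0,0,0,0],
])

```text
time: 5.6
tool_pos: [517.6, 118.6, 93.6]
tcp_rot: [1.03, 1.57, 0.367]
contact_force: [0.2, -2.2, 2.2]
grip_width: 24.0
```

```bash
python3 -c "
from h import *
rd(4)"
```

```text
t 5.80 w 23.7 q6 -0.83 [517.6 118.6  93.6] jaw 52.0
Mz [0.006 0.033 0.022 0.036] tau6 [0.1612 0.0582 0.0261 0.0188] mean [-0.403 -0.027  0.024  0.156 -2.149  2.169  0.066]
```

Call:
send_rows([
  [0.2,0,0,4],
  [0,0,0,0],
  [0,0,0,0],
])

```text
time: 6.18
tool_pos: [517.6, 118.6, 93.4]
tcp_rot: [1.087, 1.57, 0.355]
contact_force: [0.2, -1.4, 2.6]
grip_width: 24.0
```

```bash
python3 -c "
from h import *
rd(4)"
```

```text
t 6.38 w 23.8 q6 -0.76 [517.6 118.6  93.4] jaw 48.0
Mz [0.027 0.052 0.032 0.073] tau6 [0.0203 0.0184 0.0204 0.0232] mean [-0.386 -0.137  0.046  0.381 -2.3    2.432  0.021]
```

Call:
send_rows([
  [0.2,0,0,4],
  [0,0,0,0],
  [0,0,0,0],
])

```text
time: 6.75
tool_pos: [517.6, 118.6, 93.2]
tcp_rot: [1.189, 1.57, 0.387]
contact_force: [1.5, -2.1, 2.3]
grip_width: 23.8
```

```bash
python3 -c "
from h import *
rd(3)"
```

```text
t 6.90 w 23.7 q6 -0.69 [517.6 118.5  93.2] jaw 44.0
Mz [ 0.002 -0.043 -0.012] tau6 [0.0214 0.019  0.0207] mean [-0.329 -0.21  -0.018  2.026 -2.228  2.43   0.02 ]
```

Call:
send_rows([
  [0.2,0,0,4],
  [0,0,0,0],
  [0,0,0,0],
])

```text
time: 7.28
tool_pos: [517.6, 118.5, 93.0]
tcp_rot: [1.207, 1.57, 0.335]
contact_force: [1.3, -1.8, 1.7]
grip_width: 23.7
```

```bash
python3 -c "
from h import *
rd(3)"
```

```text
t 7.42 w 23.7 q6 -0.62 [517.6 118.5  93. ] jaw 40.0
Mz [0.049 0.04  0.012] tau6 [0.0208 0.0185 0.0202] mean [-0.352 -0.275  0.034  1.245 -1.521  3.     0.02 ]
```

Call:
send_rows([
  [0.2,0,0,4],
  [0,0,0,0],
  [0,0,0,0],
])

```text
time: 7.8
tool_pos: [517.5, 118.5, 92.7]
tcp_rot: [1.364, 1.571, 0.422]
contact_force: [2.1, -1.3, 2.3]
grip_width: 24.2
```

```bash
python3 -c "
from h import *
rd(3)"
```

```text
t 7.95 w 23.8 q6 -0.55 [517.5 118.5  92.8] jaw 36.0
Mz [-0.001 -0.032  0.015] tau6 [0.0208 0.0185 0.0202] mean [-0.373 -0.366 -0.006  1.963 -1.468  2.146  0.02 ]
```

Call:
send_rows([
  [0.2,0,0,3],
  [0,0,0,0],
  [0,0,0,0],
])

```text
time: 8.32
tool_pos: [517.6, 118.5, 92.6]
tcp_rot: [1.282, 1.57, 0.288]
contact_force: [1.6, -2.1, 3.0]
grip_width: 24.0
```

```bash
python3 -c "
from h import *
rd(3)"
```

```text
t 8.47 w 23.9 q6 -0.50 [517.6 118.5  92.6] jaw 33.0
Mz [0.096 0.063 0.017] tau6 [0.0287 0.0271 0.0286] mean [-0.378 -0.379  0.058  1.31  -1.847  3.459  0.028]
```

Call:
send_rows([
  [0.2,0,0,3],
  [0,0,0,0],
  [0,0,0,0],
])

```text
time: 8.85
tool_pos: [517.5, 118.5, 92.5]
tcp_rot: [1.263, 1.57, 0.216]
contact_force: [1.6, -2.3, 4.1]
grip_width: 23.8
```

```bash
python3 -c "
from h import *
rd(5)"
```

```text
t 9.10 w 23.9 q6 -0.44 [517.6 118.5  92.5] jaw 30.0
Mz [0.028 0.075 0.031 0.009 0.072] tau6 [0.0381 0.0364 0.0305 0.0357 0.0441] mean [-0.418 -0.333  0.043  1.849 -1.77   4.965  0.037]
```

Call:
send_rows([
  [0.2,0,0,3],
  [0,0,0,0],
  [0,0,0,0],
])

```text
time: 9.48
tool_pos: [517.6, 118.5, 92.3]
tcp_rot: [1.281, 1.57, 0.182]
contact_force: [0.2, -2.3, 6.6]
grip_width: 23.8
```

```bash
python3 -c "
from h import *
rd(8)"
```

```text
t 9.88 w 23.4 q6 -0.39 [517.5 118.5  92.3] jaw 27.0
Mz [0.003 0.055 0.054 0.098 0.008 0.058 0.039 0.084] tau6 [0.0581 0.0572 0.057  0.0571 0.057  0.057  0.057  0.057 ] mean [-0.477 -0.295  0.05   1.403 -2.144  5.634  0.057]
```

tau6 is a low-noise reading that agrees with the mean of Mz, so I'll use it. Contact began about 6° ago, and I'll keep turning until it bears lightly.

Call:
send_rows([
  [0,0,0,3],
  [0,0,0,0],
  [0,0,0,0],
])

```text
time: 10.25
tool_pos: [517.5, 118.5, 92.2]
tcp_rot: [1.337, 1.571, 0.186]
contact_force: [1.6, -2.4, 5.8]
grip_width: 24.2
```

```bash
python3 -c "
from h import *
rd(4)"
```

```text
t 10.45 w 23.4 q6 -0.34 [517.6 118.5  92.2] jaw 24.0
Mz [ 0.097  0.036  0.117 -0.005] tau6 [0.0705 0.0694 0.0691 0.0691] mean [-0.496 -0.326  0.061  1.679 -2.479  5.14   0.07 ]
```

Call:
send_rows([
  [0,0,0,2.5],
  [0,0,0,0],
  [0,0,0,0],
])

```text
time: 10.82
tool_pos: [517.5, 118.5, 92.2]
tcp_rot: [1.45, 1.571, 0.255]
contact_force: [1.6, -1.9, 5.8]
grip_width: 23.9
```

```bash
python3 -c "
from h import *
rd(3)"
```

```text
t 10.97 w 23.8 q6 -0.29 [517.5 118.5  92.1] jaw 21.5
Mz [0.004 0.139 0.091] tau6 [0.0699 0.0698 0.072 ] mean [-0.501 -0.428  0.078  2.217 -2.606  4.693  0.071]
```

Call:
send_rows([
  [0,0,0,0],
  [0,0,0,0],
  [-20,0,0,0],
  [-24,0,0,0],
  [0,0,0,0],
], hand=0.5)

```text
time: 11.6
tool_pos: [517.9, 118.8, 137.1]
tcp_rot: [1.454, 1.569, 0.258]
contact_force: [-0.2, -0.3, 0.2]
grip_width: 46.0
```

```bash
python3 -c "
from h import *
print(delta((421.4,60.0,95),np.radians(2)))
rd(1)"
```

```text
(array([  41.8, -111.5,   19.4]), np.float64(19.5), array([517.9, 118.8, 137.1]), np.float64(-0.29))
t 11.65 w 45.9 q6 -0.29 [517.2 118.7 136. ] jaw 21.5
Mz [-0.025] tau6 [0.0006] mean [-0.105  0.015 -0.025 -0.463 -0.245 -0.792  0.001]
```

Call:
send_rows([
  [0,-55.7,9.7,0],
  [0,-55.8,9.7,0],
  [0,0,0,9.8],
  [0,0,0,9.7],
  [20,0,0,0],
  [21,0,0,0],
  [0,0,0,0],
])

```text
time: 12.52
tool_pos: [418.8, 59.8, 93.2]
tcp_rot: [-1.682, 1.565, 3.065]
contact_force: [-0.5, 0.0, -0.3]
grip_width: 46.0
```

```bash
python3 -c "
from h import *
rd(2)
print(delta((421.4,60.0,95),np.radians(2)))
c,P,A=wristcam(); cv2.imwrite('pics/w4.png',c['image'][100:384,100:412,::-1])
"
```

```text
t 12.62 w 46.2 q6 -0.07 [420.4  59.8  94.8] jaw 2.0
Mz [-0.091 -0.049] tau6 [-0.0013 -0.0013] mean [-0.114  0.061 -0.07   0.138  0.093  0.247 -0.001]
(array([-0.2,  1. , -0.2]), np.float64(-0.0), array([420.4,  59.8,  94.8]), np.float64(-0.07))
```

View pics/w4.png

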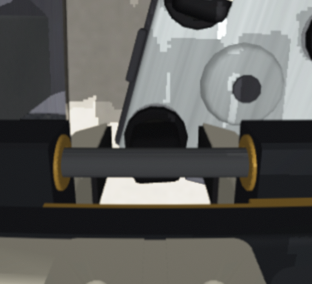

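Nut 3 is centred between the fingers. I'll close and turn in steps.

Call:
send_rows([
  [0,0.7,0,0],
  [0,0,0,0],
  [0,0,0,0],
  [0,0,0,0],
  [0.2,0,0,4],
  [0.2,0,0,4],
  [0,0,0,0],
  [0,0,0,0],
], hand=0.1)

```text
time: 13.68
tool_pos: [421.1, 59.8, 94.9]
tcp_rot: [-1.87, 1.57, 2.737]
contact_force: [-3.8, 0.8, 4.3]
grip_width: 24.2
```

```bash
python3 -c "
from h import *
rd(2)"
```

```text
t 13.78 w 24.2 q6 0.07 [421.1  59.8  94.9] jaw -6.0
Mz [ 0.016 -0.002] tau6 [0.0216 0.0205] mean [ 0.058  0.6    0.007 -3.069  0.903  4.633  0.021]
```

Call:
send_rows([
  [0.2,0,0,4],
  [0,0,0,0],
  [0,0,0,0],
])

```text
time: 14.15
tool_pos: [421.1, 59.8, 94.7]
tcp_rot: [-1.793, 1.57, 2.744]
contact_force: [-2.8, 1.3, 5.1]
grip_width: 24.0
```

```bash
python3 -c "
from h import *
rd(1)"
```

```text
t 14.20 w 24.0 q6 0.14 [421.1  59.8  94.7] jaw -10.0
Mz [0.016] tau6 [0.0235] mean [ 0.031  0.666  0.016 -2.928  1.571  5.37   0.024]
```

Call:
send_rows([
  [0.2,0,0,4],
  [0,0,0,0],
  [0,0,0,0],
])

```text
time: 14.58
tool_pos: [421.2, 59.8, 94.6]
tcp_rot: [-1.81, 1.57, 2.658]
contact_force: [-3.1, 0.1, 5.6]
grip_width: 24.0
```

```bash
python3 -c "
from h import *
rd(1)"
```

```text
t 14.62 w 24.1 q6 0.21 [421.2  59.8  94.6] jaw -14.0
Mz [0.027] tau6 [0.0346] mean [ 0.027  0.646  0.027 -3.024  1.035  5.869  0.035]
```

Call:
send_rows([
  [0,0,0,4],
  [0,0,0,0],
  [0,0,0,0],
])

```text
time: 15.0
tool_pos: [421.2, 59.8, 94.4]
tcp_rot: [-1.664, 1.57, 2.735]
contact_force: [-3.9, 0.7, 4.9]
grip_width: 24.2
```

```bash
python3 -c "
from h import *
rd(2)"
```

```text
t 15.10 w 24.0 q6 0.27 [421.2  59.8  94.4] jaw -18.0
Mz [0.096 0.017] tau6 [0.0496 0.0486] mean [ 0.092  0.661  0.056 -3.896  0.75   5.146  0.049]
```

Call:
send_rows([
  [0.1,0,0,2],
  [0,0,0,0],
  [0,0,0,0],
])

```text
time: 15.48
tool_pos: [421.2, 59.8, 94.3]
tcp_rot: [-1.64, 1.57, 2.724]
contact_force: [-4.6, 0.5, 6.2]
grip_width: 24.2
```

```bash
python3 -c "
from h import *
rd(2)"
```

```text
t 15.57 w 23.7 q6 0.31 [421.2  59.8  94.3] jaw -20.0
Mz [0.038 0.073] tau6 [0.0603 0.0597] mean [ 0.045  0.64   0.055 -2.644  0.766  6.329  0.06 ]
```

Call:
send_rows([
  [0.1,0,0,3],
  [0,0,0,0],
  [0,0,0,0],
])

```text
time: 15.95
tool_pos: [421.2, 59.8, 94.3]
tcp_rot: [-1.582, 1.57, 2.73]
contact_force: [-3.2, 0.1, 6.1]
grip_width: 24.2
```

```bash
python3 -c "
from h import *
rd(2)"
```

```text
t 16.05 w 23.9 q6 0.36 [421.2  59.8  94.2] jaw -22.9
Mz [0.076 0.028] tau6 [0.072  0.0711] mean [ 0.068  0.658  0.052 -3.227  0.984  5.388  0.072]
```

Call:
send_rows([
  [0,0,0,1],
  [0,0,0,0],
  [0,0,0,0],
])

```text
time: 16.42
tool_pos: [421.2, 59.8, 94.2]
tcp_rot: [-1.554, 1.57, 2.74]
contact_force: [-3.5, 1.0, 4.9]
grip_width: 23.6
```

```bash
python3 -c "
from h import *
rd(2)"
```

```text
t 16.52 w 24.2 q6 0.38 [421.2  59.8  94.2] jaw -23.9
Mz [0.053 0.045] tau6 [0.0797 0.0795] mean [ 0.043  0.645  0.049 -2.978  0.961  5.806  0.08 ]
```

Call:
send_rows([
  [0,0,0,0],
  [0,0,0,0],
  [-20,0,0,-10.5],
  [-22,0,0,-10.5],
  [0,0,0,0],
], hand=0.5)

```text
time: 17.15
tool_pos: [422.7, 59.6, 137.1]
tcp_rot: [1.592, 1.567, -0.032]
contact_force: [-0.4, -0.3, 0.2]
grip_width: 45.9
```

```bash
python3 -c "
from h import *
rd(1)
print(delta((499.3,41.1,95),np.radians(18)))"
```

```text
t 17.20 w 45.7 q6 0.02 [422.   59.6 136.2] jaw -3.2
Mz [0.019] tau6 [-0.3565] mean [-0.074  0.01   0.019 -0.506  0.388 -0.812 -0.356]
(array([41.4, 78.2, 14.2]), np.float64(-21.2), array([422. ,  59.6, 136.2]), np.float64(0.02))
```

Call:
send_rows([
  [0,39,7.1,0],
  [0,39,7.1,0],
  [0,0,0,-10.5],
  [0,0,0,-10.5],
  [20,0,0,0],
  [21,0,0,0],
  [0,0,0,0],
  [0,0,0,0],
])

```text
time: 18.2
tool_pos: [498.7, 41.4, 95.1]
tcp_rot: [-2.373, 1.571, 2.652]
contact_force: [0.0, 0.4, -0.8]
grip_width: 45.9
```

```bash
python3 -c "
from h import *
rd(1)
print(delta((499.3,41.1,95),np.radians(18)))
c,P,A=wristcam(); cv2.imwrite('pics/w5.png',c['image'][100:384,100:412,::-1])
"
```

```text
t 18.25 w 46.0 q6 -0.38 [499.   41.4  95.5] jaw 17.9
Mz [0.017] tau6 [0.0181] mean [-0.119  0.009  0.017 -0.284  0.089  1.085  0.018]
(array([0.5, 0.2, 0.3]), np.float64(-0.1), array([499. ,  41.4,  95.5]), np.float64(-0.38))
```

View pics/w5.png

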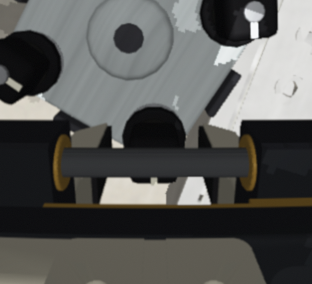

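Nut 2 is centred, with its mark pointing along the fingers' normal.

Call:
send_rows([
  [0.5,0.3,0,0],
  [0,0,0,0],
  [0,0,0,0],
  [0,0,0,0],
  [0.2,0,0,4],
  [0.2,0,0,4],
  [0,0,0,0],
  [0,0,0,0],
], hand=0.1)

```text
time: 19.3
tool_pos: [498.7, 41.4, 94.4]
tcp_rot: [-1.349, 1.571, -2.745]
contact_force: [-3.0, -0.9, 5.3]
grip_width: 23.7
```

```bash
python3 -c "
from h import *
rd(2)"
```

```text
t 19.40 w 23.6 q6 -0.25 [498.7  41.4  94.4] jaw 10.1
Mz [0.062 0.009] tau6 [0.0228 0.0223] mean [-0.322  0.585  0.035 -3.305 -1.612  5.023  0.023]
```

Call:
send_rows([
  [0.2,0,0,4],
  [0,0,0,0],
  [0,0,0,0],
])

```text
time: 19.77
tool_pos: [498.8, 41.4, 94.2]
tcp_rot: [-1.335, 1.571, -2.8]
contact_force: [-2.4, -0.5, 4.9]
grip_width: 23.8
```

```bash
python3 -c "
from h import *
rd(1)"
```

```text
t 19.82 w 24.2 q6 -0.18 [498.8  41.4  94.2] jaw 6.1
Mz [0.03] tau6 [0.0228] mean [-0.223  0.578  0.03  -2.992 -1.521  5.226  0.023]
```

Call:
send_rows([
  [0.2,0,0,4],
  [0,0,0,0],
  [0,0,0,0],
])

```text
time: 20.2
tool_pos: [498.8, 41.4, 94.0]
tcp_rot: [0.477, 1.571, -1.057]
contact_force: [-2.8, -0.8, 5.1]
grip_width: 24.0
```

```bash
python3 -c "
from h import *
rd(1)"
```

```text
t 20.25 w 24.1 q6 -0.11 [498.8  41.4  94. ] jaw 2.0
Mz [0.015] tau6 [0.0235] mean [-0.268  0.484  0.015 -3.192 -0.141  5.58   0.024]
```

Call:
send_rows([
  [0.2,0,0,4],
  [0,0,0,0],
  [0,0,0,0],
])

```text
time: 20.62
tool_pos: [498.9, 41.4, 93.8]
tcp_rot: [0.691, 1.571, -0.914]
contact_force: [-3.3, -0.3, 4.5]
grip_width: 23.9
```

```bash
python3 -c "
from h import *
rd(1)"
```

```text
t 20.68 w 23.8 q6 -0.04 [498.8  41.4  93.8] jaw -2.0
Mz [0.039] tau6 [0.0235] mean [-0.329  0.501  0.039 -2.803 -1.118  4.876  0.024]
```

Call:
send_rows([
  [0.2,0,0,4],
  [0,0,0,0],
  [0,0,0,0],
])

```text
time: 21.05
tool_pos: [498.9, 41.4, 93.6]
tcp_rot: [1.101, 1.571, -0.573]
contact_force: [-3.0, -1.1, 5.5]
grip_width: 23.5
```

```bash
python3 -c "
from h import *
rd(1)"
```

```text
t 21.10 w 23.4 q6 0.03 [498.9  41.4  93.6] jaw -6.0
Mz [-0.009] tau6 [0.0154] mean [-0.34   0.515 -0.009 -2.528 -1.109  4.977  0.015]
```

Call:
send_rows([
  [0.2,0,0,4],
  [0,0,0,0],
  [0,0,0,0],
])

```text
time: 21.48
tool_pos: [499.0, 41.4, 93.4]
tcp_rot: [1.274, 1.571, -0.471]
contact_force: [-2.3, -1.4, 5.3]
grip_width: 23.6
```

```bash
python3 -c "
from h import *
rd(1)"
```

```text
t 21.52 w 24.0 q6 0.10 [498.9  41.4  93.4] jaw -10.0
Mz [0.003] tau6 [0.0245] mean [-3.590e-01  4.750e-01  3.000e-03 -2.539e+00 -1.571e+00  6.198e+00
  2.500e-02]
```

Call:
send_rows([
  [0.2,0,0,4],
  [0,0,0,0],
  [0,0,0,0],
])

```text
time: 21.9
tool_pos: [499.0, 41.4, 93.2]
tcp_rot: [1.394, 1.57, -0.421]
contact_force: [-2.9, -1.2, 5.6]
grip_width: 23.7
```

```bash
python3 -c "
from h import *
rd(1)"
```

```text
t 21.95 w 24.4 q6 0.17 [499.   41.4  93.2] jaw -14.0
Mz [-0.01] tau6 [0.0326] mean [-0.348  0.493 -0.01  -1.64  -1.001  4.931  0.033]
```

Contact on nut 2 is just beginning.

Call:
send_rows([
  [0.1,0,0,4],
  [0,0,0,0],
  [0,0,0,0],
])

```text
time: 22.32
tool_pos: [499.0, 41.4, 93.0]
tcp_rot: [1.482, 1.57, -0.401]
contact_force: [-0.8, -2.6, 5.8]
grip_width: 24.0
```

```bash
python3 -c "
from h import *
rd(1)"
```

```text
t 22.38 w 23.6 q6 0.24 [499.   41.3  93.1] jaw -17.9
Mz [0.068] tau6 [0.0476] mean [-0.397  0.464  0.068 -2.123 -1.798  5.33   0.048]
```

Call:
send_rows([
  [0.1,0,0,3],
  [0,0,0,0],
  [0,0,0,0],
])

```text
time: 22.75
tool_pos: [499.1, 41.3, 93.0]
tcp_rot: [1.601, 1.57, -0.334]
contact_force: [-2.4, -1.7, 5.3]
grip_width: 23.8
```

```bash
python3 -c "
from h import *
rd(2)"
```

```text
t 22.85 w 23.9 q6 0.29 [499.   41.4  93. ] jaw -20.9
Mz [0.054 0.052] tau6 [0.0616 0.0606] mean [-0.457  0.461  0.053 -2.233 -1.504  5.023  0.061]
```

Call:
send_rows([
  [0.1,0,0,4],
  [0,0,0,0],
  [0,0,0,0],
])

```text
time: 23.22
tool_pos: [499.1, 41.4, 92.8]
tcp_rot: [1.672, 1.57, -0.333]
contact_force: [-3.0, -2.4, 4.6]
grip_width: 24.1
```

```bash
python3 -c "
from h import *
rd(2)"
```

```text
t 23.32 w 23.7 q6 0.37 [499.1  41.3  92.8] jaw -25.0
Mz [0.107 0.117] tau6 [0.0539 0.0357] mean [-0.595  0.348  0.112 -1.492 -2.086  5.627  0.045]
```

```bash
python3 -c "
from h import *
rd(5)"
```

```text
t 23.57 w 23.7 q6 0.37 [499.1  41.3  92.8] jaw -25.0
Mz [0.054 0.02  0.083 0.012 0.096] tau6 [0.0638 0.0729 0.075  0.0754 0.0755] mean [-0.557  0.405  0.053 -1.711 -2.354  5.154  0.073]
```

Call:
send_rows([
  [0,0,0,0],
  [0,0,0,0],
  [-20,0,0,-9],
  [-24,0,0,0],
  [0,0,0,0],
  [0,0,0,0],
], hand=0.5)

```text
time: 24.32
tool_pos: [498.4, 41.6, 135.9]
tcp_rot: [-1.569, 1.57, 2.864]
contact_force: [0.2, 0.1, 0.0]
grip_width: 46.3
```

```bash
python3 -c "
from h import *
rd(1)
print(delta((440.1,137.6,94.5),np.radians(-16)))"
```

```text
t 24.38 w 46.2 q6 0.21 [498.3  41.6 135.7] jaw -16.0
Mz [0.016] tau6 [-0.0004] mean [-0.129  0.068  0.016 -0.833 -0.237 -0.252 -0.   ]
(array([ 41.3, -82.4, -76.2]), np.float64(-0.0), array([498.3,  41.6, 135.7]), np.float64(0.21))
```

Call:
send_rows([
  [0,-41.2,-38.1,0],
  [0,-41.2,-38.1,0],
  [0,0,0,0],
  [20,0,0,0],
  [21,0,0,0],
  [0,0,0,0],
  [0,0,0,0],
])

```text
time: 25.25
tool_pos: [441.3, 137.1, 95.9]
tcp_rot: [1.984, 1.571, 0.133]
contact_force: [1.2, -0.0, -0.3]
grip_width: 46.1
```

```bash
python3 -c "
from h import *
rd(1)
print(delta((440.1,137.6,94.5),np.radians(-16)))
c,P,A=wristcam(); cv2.imwrite('pics/w6.png',c['image'][100:384,100:412,::-1])
"
```

```text
t 25.30 w 45.9 q6 0.42 [441.4 137.2  96.2] jaw -16.1
Mz [0.01] tau6 [-0.0039] mean [-0.083  0.074  0.01  -0.16  -0.283  0.678 -0.004]
(array([ 1.7, -1.4,  0. ]), np.float64(-0.1), array([441.4, 137.2,  96.2]), np.float64(0.42))
```

View pics/w6.png

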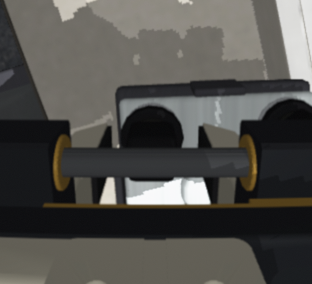

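Nut 4 is about 1 mm off-centre, which agrees with the computed ty of -1.4. I'll correct and close.

Call:
send_rows([
  [1.2,-1.3,0,0],
  [0,0,0,0],
  [0,0,0,0],
  [0,0,0,0],
  [0.2,0,0,4],
  [0.2,0,0,4],
  [0,0,0,0],
  [0,0,0,0],
], hand=0.1)

```text
time: 26.35
tool_pos: [439.8, 137.8, 94.3]
tcp_rot: [2.106, 1.57, 0.117]
contact_force: [0.7, -1.3, 2.9]
grip_width: 23.6
```

```bash
python3 -c "
from h import *
rd(2)"
```

```text
t 26.45 w 23.8 q6 0.56 [439.8 137.8  94.3] jaw -24.0
Mz [-0.003  0.032] tau6 [0.0233 0.0205] mean [-0.238 -0.087  0.015  0.856 -1.486  3.606  0.022]
```

Call:
send_rows([
  [0.2,0,0,4],
  [0,0,0,0],
  [0,0,0,0],
])

```text
time: 26.82
tool_pos: [439.9, 137.8, 94.1]
tcp_rot: [2.136, 1.57, 0.078]
contact_force: [1.1, -0.6, 4.1]
grip_width: 23.9
```

```bash
python3 -c "
from h import *
rd(1)"
```

```text
t 26.88 w 23.7 q6 0.63 [439.9 137.8  94.1] jaw -28.0
Mz [0.027] tau6 [0.0211] mean [-0.344 -0.157  0.027  1.436 -0.488  3.576  0.021]
```

Call:
send_rows([
  [0.2,0,0,4],
  [0,0,0,0],
  [0,0,0,0],
])

```text
time: 27.25
tool_pos: [439.9, 137.8, 93.9]
tcp_rot: [2.228, 1.57, 0.099]
contact_force: [1.4, -0.9, 4.5]
grip_width: 23.9
```

```bash
python3 -c "
from h import *
rd(1)"
```

```text
t 27.30 w 24.1 q6 0.69 [439.9 137.8  93.9] jaw -32.0
Mz [0.078] tau6 [0.0441] mean [-0.329 -0.211  0.078  2.241 -1.915  5.931  0.044]
```

Call:
send_rows([
  [0.1,0,0,3],
  [0,0,0,0],
  [0,0,0,0],
])

```text
time: 27.68
tool_pos: [439.9, 137.8, 93.8]
tcp_rot: [2.224, 1.57, 0.043]
contact_force: [1.2, -2.1, 4.8]
grip_width: 23.6
```

```bash
python3 -c "
from h import *
rd(2)"
```

```text
t 27.77 w 23.7 q6 0.75 [439.9 137.8  93.8] jaw -34.9
Mz [0.002 0.033] tau6 [0.0588 0.0579] mean [-0.395 -0.234  0.017  1.729 -1.241  5.163  0.058]
```

Call:
send_rows([
  [0.1,0,0,2],
  [0,0,0,0],
  [0,0,0,0],
])

```text
time: 28.15
tool_pos: [439.9, 137.8, 93.8]
tcp_rot: [2.239, 1.57, 0.023]
contact_force: [1.8, -2.0, 5.5]
grip_width: 23.9
```

```bash
python3 -c "
from h import *
rd(2)"
```

```text
t 28.25 w 23.8 q6 0.78 [439.9 137.8  93.8] jaw -36.9
Mz [0.061 0.09 ] tau6 [0.0697 0.0692] mean [-0.366 -0.216  0.075  2.113 -1.739  5.924  0.069]
```

Call:
send_rows([
  [0.1,0,0,2],
  [0,0,0,0],
  [0,0,0,0],
])

```text
time: 28.62
tool_pos: [440.0, 137.8, 93.7]
tcp_rot: [2.258, 1.57, 0.007]
contact_force: [2.2, -1.3, 5.9]
grip_width: 23.9
```

```bash
python3 -c "
from h import *
rd(3)"
```

```text
t 28.77 w 24.1 q6 0.82 [439.9 137.8  93.7] jaw -38.9
Mz [0.057 0.04  0.139] tau6 [0.0765 0.0759 0.0758] mean [-0.372 -0.24   0.078  1.801 -2.09   5.687  0.076]
```

Call:
send_rows([
  [0,0,0,0],
  [0,0,0,0],
  [-20,0,0,9],
  [-24,0,0,9],
  [0,0,0,8.7],
  [0,0,0,0],
], hand=0.5)

```text
time: 29.52
tool_pos: [439.0, 137.9, 137.2]
tcp_rot: [-0.515, 1.57, 3.051]
contact_force: [-0.6, -0.7, 0.6]
grip_width: 45.9
```

```bash
python3 -c "
from h import *
rd(1)
print(delta((517.6,118.5,92.5),np.radians(-65.6)))"
```

```text
t 29.57 w 45.6 q6 1.28 [438.9 137.9 137. ] jaw -65.5
Mz [-0.011] tau6 [0.2905] mean [-0.06   0.164 -0.011 -0.401  0.107 -0.04   0.291]
(array([ 44.4,  50.2, -63.7]), np.float64(0.1), array([438.9, 137.9, 137. ]), np.float64(1.28))
```

Call:
send_rows([
  [0,25.1,-31.8,0],
  [0,25.1,-31.8,0],
  [0,0,0,0],
  [22,0,0,0],
  [22,0,0,0],
  [0,0,0,0],
  [0,0,0,0],
])

```text
time: 30.45
tool_pos: [517.9, 118.4, 94.0]
tcp_rot: [-2.664, 1.571, 0.902]
contact_force: [0.5, 0.5, 0.0]
grip_width: 45.7
```

```bash
python3 -c "
from h import *
rd(1)
print(delta((517.6,118.5,92.5),np.radians(-65.6)))
"
```

```text
t 30.50 w 46.1 q6 1.23 [518.3 118.4  94.2] jaw -65.7
Mz [0.042] tau6 [-0.0124] mean [-0.138  0.155  0.042 -0.691  1.088  0.388 -0.012]
(array([ 1.7, -0.4,  0.6]), np.float64(-0.1), array([518.3, 118.4,  94.2]), np.float64(1.23))
```

Call:
send_rows([
  [1,-0.3,0.6,0],
  [0,0,0,0],
  [0,0,0,0],
  [0,0,0,0],
  [0,0,0,5],
  [0.2,0,0,5],
  [0,0,0,0],
  [0,0,0,0],
], hand=0.1)

```text
time: 31.5
tool_pos: [517.5, 118.4, 92.5]
tcp_rot: [-2.617, 1.57, 0.775]
contact_force: [-1.4, 2.3, 3.8]
grip_width: 23.8
```

```bash
python3 -c "
from h import *
rd(2)"
```

```text
t 31.60 w 23.9 q6 1.40 [517.5 118.4  92.4] jaw -75.7
Mz [0.144 0.058] tau6 [0.0895 0.0859] mean [ 0.284  0.437  0.101 -1.621  1.848  4.595  0.088]
```

Call:
send_rows([
  [0.2,0,0,4],
  [0,0,0,0],
  [0,0,0,0],
])

```text
time: 31.98
tool_pos: [517.5, 118.4, 92.3]
tcp_rot: [-2.534, 1.57, 0.787]
contact_force: [-1.2, 2.1, 5.1]
grip_width: 24.0
```

```bash
python3 -c "
from h import *
rd(2)"
```

```text
t 32.08 w 23.5 q6 1.47 [517.5 118.4  92.3] jaw -79.7
Mz [0.127 0.106] tau6 [0.1186 0.1173] mean [ 0.293  0.496  0.117 -2.121  2.856  5.428  0.118]
```

Call:
send_rows([
  [0.1,0,0,3],
  [0.1,0,0,3],
  [0,0,0,0],
  [0,0,0,0],
])

```text
time: 32.58
tool_pos: [517.5, 118.4, 92.1]
tcp_rot: [-2.447, 1.57, 0.77]
contact_force: [-1.6, 3.0, 5.1]
grip_width: 24.1
```

```bash
python3 -c "
from h import *
rd(3)"
```

```text
t 32.73 w 23.5 q6 1.58 [517.5 118.4  92.1] jaw -85.7
Mz [0.168 0.168 0.161] tau6 [0.1523 0.1515 0.1512] mean [ 0.306  0.496  0.166 -1.216  1.765  5.468  0.152]
```

Call:
send_rows([
  [0.1,0,0,3],
  [0.1,0,0,3],
  [0,0,0,0],
  [0,0,0,0],
])

```text
time: 33.22
tool_pos: [517.5, 118.4, 91.9]
tcp_rot: [-2.425, 1.57, 0.687]
contact_force: [-2.2, 1.6, 5.5]
grip_width: 23.8
```

```bash
python3 -c "
from h import *
rd(3)"
```

```text
t 33.38 w 23.8 q6 1.68 [517.5 118.4  91.9] jaw -91.7
Mz [0.201 0.155 0.121] tau6 [0.1748 0.174  0.1738] mean [ 0.296  0.469  0.159 -1.914  1.782  5.609  0.174]
```

Call:
send_rows([
  [0.1,0,0,2.5],
  [0.1,0,0,2.5],
  [0,0,0,0],
  [0,0,0,0],
])

```text
time: 33.88
tool_pos: [517.5, 118.4, 91.7]
tcp_rot: [-2.375, 1.57, 0.65]
contact_force: [-2.2, 1.9, 6.5]
grip_width: 24.3
```

```bash
python3 -c "
from h import *
rd(4)"
```

```text
t 34.08 w 23.9 q6 1.77 [517.5 118.4  91.7] jaw -96.7
Mz [0.197 0.208 0.204 0.227] tau6 [0.199  0.1982 0.198  0.198 ] mean [ 0.331  0.517  0.209 -1.591  2.067  5.502  0.198]
```

Nut 1 is snug at 0.198. Next is nut 3, with the jaw at -110.8.

Call:
send_rows([
  [0,0,0,0],
  [0,0,0,0],
  [-21,0,0,7],
  [-24,0,0,7.1],
  [0,0,0,0],
  [0,0,0,0],
], hand=0.5)

```text
time: 34.83
tool_pos: [517.0, 118.1, 135.5]
tcp_rot: [0.455, 1.57, -3.049]
contact_force: [-0.4, 0.9, -1.6]
grip_width: 45.9
```

```bash
python3 -c "
from h import *
rd(1)
print(delta((421.2,59.8,93.5),np.radians(-110.8)))"
```

```text
t 34.88 w 45.8 q6 2.01 [516.8 118.1 135.3] jaw -110.7
Mz [0.013] tau6 [-0.0138] mean [ 0.037  0.122  0.013 -0.48   0.301 -0.606 -0.014]
(array([42. , 88.3, 68.7]), np.float64(0.1), array([516.8, 118.1, 135.3]), np.float64(2.01))
```

Call:
send_rows([
  [0,44.2,34.3,0],
  [0,44.1,34.4,0],
  [0,0,0,0],
  [21,0,0,0],
  [21,0,0,0],
  [0,0,0,0],
  [0,0,0,0],
])

```text
time: 35.75
tool_pos: [422.4, 60.3, 94.6]
tcp_rot: [-2.482, 1.57, 0.296]
contact_force: [0.4, -0.1, -0.0]
grip_width: 46.0
```

```bash
python3 -c "
from h import *
rd(1)
print(delta((421.2,59.8,93.5),np.radians(-110.8)))
"
```

```text
t 35.80 w 46.1 q6 1.90 [422.5  60.3  94.9] jaw -110.8
Mz [0.007] tau6 [-0.0043] mean [-0.016  0.213  0.007 -0.617  0.741 -0.715 -0.004]
(array([1.4, 0.9, 1.1]), np.float64(-0.0), array([422.5,  60.3,  94.9]), np.float64(1.9))
```

Call:
send_rows([
  [1.4,0.9,1.1,0],
  [0,0,0,0],
  [0,0,0,0],
  [0,0,0,0],
  [0,0,0,5],
  [0.2,0,0,5],
  [0,0,0,0],
  [0,0,0,0],
], hand=0.1)

```text
time: 36.8
tool_pos: [420.6, 59.7, 92.9]
tcp_rot: [-2.586, 1.57, 0.019]
contact_force: [-0.5, -0.4, 2.9]
grip_width: 23.7
```

```bash
python3 -c "
from h import *
rd(2)"
```

```text
t 36.90 w 23.6 q6 2.07 [420.6  59.7  92.9] jaw -120.8
Mz [0.155 0.141] tau6 [0.093  0.0893] mean [-0.114  0.278  0.148 -0.82  -0.484  2.809  0.091]
```

Call:
send_rows([
  [0.1,0,0,3],
  [0.1,0,0,3],
  [0,0,0,0],
  [0,0,0,0],
])

```text
time: 37.4
tool_pos: [420.6, 59.7, 92.7]
tcp_rot: [-2.204, 1.57, 0.296]
contact_force: [-0.5, 0.1, 4.2]
grip_width: 23.5
```

```bash
python3 -c "
from h import *
rd(2)"
```

```text
t 37.50 w 24.0 q6 2.17 [420.6  59.7  92.7] jaw -126.8
Mz [0.158 0.228] tau6 [0.1257 0.1245] mean [-0.061  0.319  0.193 -1.067 -0.099  4.839  0.125]
```

Call:
send_rows([
  [0.1,0,0,4],
  [0,0,0,0],
  [0,0,0,0],
])

```text
time: 37.88
tool_pos: [420.6, 59.7, 92.6]
tcp_rot: [-2.088, 1.57, 0.343]
contact_force: [-0.6, -0.1, 4.4]
grip_width: 24.1
```

```bash
python3 -c "
from h import *
rd(6)"
```

```text
t 38.17 w 24.1 q6 2.24 [420.6  59.7  92.6] jaw -130.8
Mz [0.198 0.17  0.165 0.154 0.177 0.177] tau6 [0.137  0.1348 0.1366 0.1391 0.1415 0.1434] mean [ 0.026  0.234  0.174 -0.487  0.219  5.376  0.139]
```

Call:
send_rows([
  [0.1,0,0,3],
  [0.1,0,0,3],
  [0,0,0,0],
  [0,0,0,0],
])

```text
time: 38.67
tool_pos: [420.6, 59.7, 92.4]
tcp_rot: [-2.019, 1.57, 0.305]
contact_force: [-0.3, 0.4, 5.5]
grip_width: 23.9
```

```bash
python3 -c "
from h import *
rd(6)"
```

```text
t 38.98 w 24.4 q6 2.35 [420.6  59.7  92.4] jaw -136.8
Mz [0.218 0.247 0.204 0.159 0.175 0.186] tau6 [0.1821 0.1812 0.1811 0.181  0.181  0.181 ] mean [0.09  0.186 0.198 0.062 0.51  5.261 0.181]
```

Call:
send_rows([
  [0.1,0,0,2],
  [0,0,0,0],
  [0,0,0,0],
])

```text
time: 39.35
tool_pos: [420.6, 59.8, 92.3]
tcp_rot: [-1.96, 1.57, 0.33]
contact_force: [-0.8, 1.0, 5.6]
grip_width: 23.9
```

```bash
python3 -c "
from h import *
rd(3)"
```

```text
t 39.50 w 23.8 q6 2.38 [420.6  59.7  92.3] jaw -138.8
Mz [0.19  0.191 0.165] tau6 [0.1873 0.1866 0.1865] mean [ 0.096  0.178  0.182 -0.574  0.267  5.754  0.187]
```

Call:
send_rows([
  [0,0,0,0],
  [0,0,0,0],
  [-20,0,0,-9],
  [-23,0,0,-9],
  [0,0,0,-9],
  [0,0,0,0],
], hand=0.5)

```text
time: 40.25
tool_pos: [420.3, 59.7, 135.1]
tcp_rot: [0.017, 1.57, 2.776]
contact_force: [1.0, 0.4, -0.9]
grip_width: 45.6
```

```bash
python3 -c "
from h import *
rd(1)
print(delta((499.1,41.4,92.5),np.radians(-112)))"
```

```text
t 40.30 w 46.0 q6 1.92 [420.1  59.7 134.9] jaw -112.0
Mz [-0.008] tau6 [-0.3035] mean [ 0.004  0.176 -0.008 -0.549 -0.749 -0.392 -0.304]
(array([ 42.3, -12.7, -80.1]), np.float64(-0.0), array([420.1,  59.7, 134.9]), np.float64(1.92))
```

Call:
send_rows([
  [0,-6.4,-40,0],
  [0,-6.3,-40,0],
  [0,0,0,0],
  [21,0,0,0],
  [21,0,0,0],
  [0,0,0,0],
  [0,0,0,0],
])

```text
time: 41.18
tool_pos: [499.3, 41.9, 93.7]
tcp_rot: [-2.24, 1.571, 0.519]
contact_force: [0.5, -0.9, 0.1]
grip_width: 46.0
```

```bash
python3 -c "
from h import *
rd(1)
print(delta((499.1,41.4,92.5),np.radians(-112)))
"
```

```text
t 41.23 w 45.8 q6 1.88 [499.6  41.8  94. ] jaw -111.9
Mz [-0.026] tau6 [0.0139] mean [-0.051  0.183 -0.026 -0.564  0.458  0.05   0.014]
(array([1.5, 0.6, 0.4]), np.float64(0.1), array([499.6,  41.8,  94. ]), np.float64(1.88))
```

Call:
send_rows([
  [1.2,0.5,0.4,0],
  [0,0,0,0],
  [0,0,0,0],
  [0,0,0,0],
  [0,0,0,5],
  [0.2,0,0,5],
  [0,0,0,0],
  [0,0,0,0],
], hand=0.1)

```text
time: 42.22
tool_pos: [498.8, 40.9, 92.1]
tcp_rot: [1.997, 1.57, -1.698]
contact_force: [-3.3, -4.5, 4.0]
grip_width: 23.9
```

```bash
python3 -c "
from h import *
rd(2)"
```

```text
t 42.33 w 23.6 q6 2.05 [498.8  40.9  92. ] jaw -121.7
Mz [0.119 0.063] tau6 [0.0952 0.0933] mean [-0.866  0.563  0.091 -2.462 -4.814  4.69   0.094]
```

Call:
send_rows([
  [0.1,0,0,3],
  [0.1,0,0,3],
  [0,0,0,0],
  [0,0,0,0],
])

```text
time: 42.82
tool_pos: [498.8, 40.9, 91.9]
tcp_rot: [2.083, 1.57, -1.717]
contact_force: [-2.4, -5.0, 4.3]
grip_width: 23.9
```

```bash
python3 -c "
from h import *
rd(3)"
```

```text
t 42.98 w 23.6 q6 2.16 [498.8  40.9  91.9] jaw -127.7
Mz [0.151 0.121 0.116] tau6 [0.1241 0.1231 0.1231] mean [-0.869  0.598  0.13  -2.386 -4.535  4.346  0.123]
```

Call:
send_rows([
  [0.1,0,0,4],
  [0.1,0,0,4],
  [0,0,0,0],
  [0,0,0,0],
])

```text
time: 43.48
tool_pos: [498.8, 40.9, 91.6]
tcp_rot: [2.255, 1.57, -1.684]
contact_force: [-2.1, -4.9, 3.4]
grip_width: 23.6
```

```bash
python3 -c "
from h import *
rd(4)"
```

```text
t 43.67 w 23.9 q6 2.30 [498.8  40.9  91.6] jaw -135.7
Mz [0.135 0.204 0.183 0.098] tau6 [0.1601 0.1589 0.1587 0.1587] mean [-0.821  0.554  0.155 -2.37  -5.127  4.485  0.159]
```

Call:
send_rows([
  [0.1,0,0,4],
  [0.1,0,0,3],
  [0,0,0,0],
  [0,0,0,0],
])

```text
time: 44.18
tool_pos: [498.8, 40.9, 91.4]
tcp_rot: [2.4, 1.57, -1.661]
contact_force: [-1.7, -4.4, 4.0]
grip_width: 23.8
```

```bash
python3 -c "
from h import *
rd(4)"
```

```text
t 44.38 w 23.7 q6 2.42 [498.8  40.9  91.4] jaw -142.7
Mz [0.224 0.159 0.187 0.252] tau6 [0.1974 0.1966 0.1963 0.1963] mean [-0.822  0.521  0.206 -2.211 -4.713  4.382  0.197]
```

Call:
send_rows([
  [0,0,0,0],
  [0,0,0,0],
  [-20,0,0,-8.5],
  [-24,0,0,-8.2],
  [0,0,0,0],
  [0,0,0,0],
], hand=0.5)

```text
time: 45.12
tool_pos: [498.5, 41.6, 134.5]
tcp_rot: [0.224, 1.57, 2.733]
contact_force: [-0.0, -0.2, -0.8]
grip_width: 45.6
```

```bash
python3 -c "
from h import *
rd(1)
print(delta((440.1,137.7,93),np.radians(-126)))"
```

```text
t 45.17 w 46.0 q6 2.13 [498.3  41.6 134.2] jaw -126.2
Mz [0.042] tau6 [0.0113] mean [0.058 0.223 0.042 0.219 0.769 0.33  0.011]
(array([ 41.4, -43.1, 103.7]), np.float64(-0.2), array([498.3,  41.6, 134.2]), np.float64(2.13))
```

Call:
send_rows([
  [0,-21.5,51.8,0],
  [0,-21.5,51.8,0],
  [0,0,0,0],
  [20,0,0,0],
  [21,0,0,0],
  [0,0,0,0],
  [0,0,0,0],
])

```text
time: 46.05
tool_pos: [441.1, 136.9, 94.5]
tcp_rot: [-2.234, 1.571, 0.275]
contact_force: [-0.3, -0.1, 0.3]
grip_width: 46.1
```

```bash
python3 -c "
from h import *
rd(1)
print(delta((440.1,137.7,93),np.radians(-126)))
"
```

```text
t 46.10 w 45.9 q6 2.34 [441.2 137.   94.7] jaw -126.2
Mz [-0.077] tau6 [0.0026] mean [-0.041  0.193 -0.077  0.553 -0.291 -0.105  0.003]
(array([1.7, 0.1, 1.3]), np.float64(-0.2), array([441.2, 137. ,  94.7]), np.float64(2.34))
```

Call:
send_rows([
  [1.2,0,1.3,0],
  [0,0,0,0],
  [0,0,0,0],
  [0,0,0,0],
  [0,0,0,5],
  [0.2,0,0,5],
  [0,0,0,0],
  [0,0,0,0],
], hand=0.1)

```text
time: 47.1
tool_pos: [439.4, 137.8, 93.0]
tcp_rot: [2.107, 1.57, -1.837]
contact_force: [-4.1, -3.9, 4.0]
grip_width: 24.0
```

```bash
python3 -c "
from h import *
rd(2)"
```

```text
t 47.20 w 23.8 q6 2.51 [439.4 137.8  93. ] jaw -136.0
Mz [0.082 0.079] tau6 [0.0869 0.0853] mean [-0.643  0.609  0.081 -2.742 -3.314  5.731  0.086]
```

Call:
send_rows([
  [0.1,0,0,4],
  [0.1,0,0,4],
  [0,0,0,0],
  [0,0,0,0],
])

```text
time: 47.7
tool_pos: [439.5, 137.8, 92.8]
tcp_rot: [2.134, 1.57, -1.951]
contact_force: [-3.3, -4.2, 5.2]
grip_width: 23.9
```

```bash
python3 -c "
from h import *
rd(3)"
```

```text
t 47.85 w 24.1 q6 2.65 [439.5 137.8  92.7] jaw -144.0
Mz [0.192 0.103 0.119] tau6 [0.1328 0.1316 0.1314] mean [-0.61   0.572  0.138 -2.523 -3.992  4.911  0.132]
```

Call:
send_rows([
  [0.1,0,0,4],
  [0.1,0,0,3],
  [0,0,0,0],
  [0,0,0,0],
])

```text
time: 48.35
tool_pos: [439.5, 137.8, 92.5]
tcp_rot: [2.739, 1.571, -1.467]
contact_force: [-2.1, -3.6, 5.4]
grip_width: 23.9
```

```bash
python3 -c "
from h import *
rd(4)"
```

```text
t 48.55 w 23.6 q6 2.77 [439.5 137.8  92.5] jaw -151.0
Mz [0.182 0.207 0.192 0.129] tau6 [0.1646 0.1645 0.1644 0.1645] mean [-0.627  0.548  0.178 -2.214 -3.633  5.404  0.165]
```

Call:
send_rows([
  [0.1,0,0,3],
  [0.1,0,0,3],
  [0,0,0,0],
  [0,0,0,0],
])

```text
time: 49.05
tool_pos: [439.6, 137.8, 92.3]
tcp_rot: [-2.942, 1.571, -0.97]
contact_force: [-3.1, -3.6, 4.8]
grip_width: 23.7
```

```bash
python3 -c "
from h import *
rd(4)"
```

```text
t 49.25 w 23.8 q6 2.88 [439.6 137.9  92.3] jaw -157.0
Mz [0.188 0.143 0.184 0.165] tau6 [0.1846 0.1838 0.1835 0.1835] mean [-0.591  0.497  0.17  -2.175 -3.298  5.342  0.184]
```

Call:
send_rows([
  [0.1,0,0,2],
  [0,0,0,0],
  [0,0,0,0],
])

```text
time: 49.62
tool_pos: [439.6, 137.9, 92.3]
tcp_rot: [-2.865, 1.571, -0.928]
contact_force: [-2.5, -2.7, 5.8]
grip_width: 23.5
```

```bash
python3 -c "
from h import *
rd(3)"
```

```text
t 49.77 w 23.8 q6 2.91 [439.6 137.9  92.3] jaw -159.0
Mz [0.247 0.164 0.156] tau6 [0.2019 0.2013 0.2011] mean [-0.616  0.526  0.189 -2.417 -3.271  5.97   0.201]
```

Call:
send_rows([
  [0,0,0,0],
  [0,0,0,0],
  [-20,0,0,-10],
  [-23,0,0,-10],
  [0,0,0,-10],
  [0,0,0,-10],
  [0,0,0,-10],
  [0,0,0,-10],
], hand=0.5)

```text
time: 50.78
tool_pos: [439.8, 138.4, 135.0]
tcp_rot: [-1.943, 1.57, 1.046]
contact_force: [-0.1, -0.4, 0.9]
grip_width: 45.9
```

Call:
send_rows([
  [0,0,0,-10],
  [0,0,0,0],
])

```text
time: 51.02
tool_pos: [439.7, 138.3, 135.0]
tcp_rot: [-1.975, 1.57, 1.18]
contact_force: [-0.0, -1.0, -0.2]
grip_width: 46.1
```

```bash
python3 -c "
from h import *
rd(1)
print(delta((517.6,118.4,92),np.radians(-88.8)))"
```

```text
t 51.08 w 45.3 q6 1.70 [439.6 138.2 135. ] jaw -89.3
Mz [-0.006] tau6 [-0.3453] mean [-0.073  0.163 -0.006 -0.168  0.23   0.022 -0.345]
(array([ 43. ,  20.7, -77.7]), np.float64(-0.5), array([439.6, 138.2, 135. ]), np.float64(1.7))
```

Call:
send_rows([
  [0,10.3,-38.8,0],
  [0,10.3,-38.8,0],
  [0,0,0,0],
  [21,0,0,0],
  [21.5,0,0,0],
  [0,0,0,0],
  [0,0,0,0],
])

```text
time: 51.95
tool_pos: [517.5, 118.8, 93.3]
tcp_rot: [-2.822, 1.57, 0.334]
contact_force: [0.8, 0.2, 0.7]
grip_width: 46.1
```

```bash
python3 -c "
from h import *
print(get_obs()['time'],delta((517.6,118.4,92),np.radians(-88.8)))"
```

```text
51.95 (array([ 1.3,  0.4, -0.1]), np.float64(-0.4), array([517.5, 118.8,  93.3]), np.float64(1.64))
```

Call:
send_rows([
  [0.7,0.4,0,0],
  [0,0,0,0],
  [0,0,0,0],
  [0,0,0,0],
  [0,0,0,4],
  [0,0,0,3],
  [0,0,0,0],
  [0,0,0,0],
], hand=0.1)

```text
time: 52.95
tool_pos: [517.7, 118.4, 92.3]
tcp_rot: [-2.656, 1.57, 0.38]
contact_force: [-0.0, 2.3, 4.8]
grip_width: 23.9
```

```bash
python3 -c "
from h import *
rd(3)"
```

```text
t 53.10 w 23.7 q6 1.76 [517.7 118.4  92.3] jaw -96.1
Mz [0.128 0.204 0.163] tau6 [0.1463 0.1575 0.168 ] mean [ 0.337  0.28   0.165 -0.566  2.286  5.019  0.157]
```

Call:
send_rows([
  [0,0,0,2],
  [0,0,0,0],
  [0,0,0,0],
  [0,0,0,0],
])

```text
time: 53.6
tool_pos: [517.7, 118.3, 92.2]
tcp_rot: [-2.595, 1.57, 0.405]
contact_force: [-0.3, 3.0, 4.6]
grip_width: 23.8
```

```bash
python3 -c "
from h import *
rd(4)"
```

```text
t 53.80 w 23.9 q6 1.79 [517.7 118.3  92.2] jaw -98.1
Mz [0.224 0.223 0.197 0.2  ] tau6 [0.1939 0.1938 0.1938 0.1938] mean [ 0.345  0.28   0.211 -0.664  2.318  4.968  0.194]
```

Nut 1 reads 0.194, so I'll leave it. I'll check nut 3 the same way.

Call:
send_rows([
  [0,0,0,0],
  [0,0,0,0],
  [-20,0,0,8.5],
  [-23,0,0,8.5],
  [0,0,0,8.3],
  [0,0,0,8],
  [0,0,0,0],
], hand=0.5)

```text
time: 54.68
tool_pos: [517.3, 117.9, 134.6]
tcp_rot: [1.046, 1.57, -2.818]
contact_force: [0.1, -0.3, 1.1]
grip_width: 45.8
```

```bash
python3 -c "
from h import *
rd(1)
print(delta((420.8,59.8,92.5),np.radians(-131.4)))"
```

```text
t 54.73 w 45.6 q6 2.37 [517.3 118.  134.6] jaw -131.3
Mz [-0.019] tau6 [0.2695] mean [-0.011  0.2   -0.019 -0.1   -0.583 -0.284  0.269]
(array([ 42.2, 107.4,  34.1]), np.float64(0.1), array([517.3, 118. , 134.6]), np.float64(2.37))
```

Call:
send_rows([
  [0,53.7,17,0],
  [0,53.7,17,0],
  [0,0,0,0],
  [21,0,0,0],
  [21,0,0,0],
  [0,0,0,0],
  [0,0,0,0],
])

```text
time: 55.6
tool_pos: [421.7, 60.2, 93.4]
tcp_rot: [-2.375, 1.57, 0.044]
contact_force: [0.5, -0.2, -0.3]
grip_width: 46.4
```

```bash
python3 -c "
from h import *
print(get_obs()['time'],delta((420.8,59.8,92.5),np.radians(-131.4)))"
```

```text
55.6 (array([0.9, 0.9, 0.4]), np.float64(0.0), array([421.7,  60.2,  93.4]), np.float64(2.25))
```

Call:
send_rows([
  [0.5,0.9,0.4,0],
  [0,0,0,0],
  [0,0,0,0],
  [0,0,0,0],
  [0,0,0,4],
  [0,0,0,4],
  [0,0,0,0],
  [0,0,0,0],
], hand=0.1)

```text
time: 56.6
tool_pos: [420.4, 59.9, 92.7]
tcp_rot: [-2.073, 1.57, 0.207]
contact_force: [0.9, 2.1, 3.5]
grip_width: 23.7
```

```bash
python3 -c "
from h import *
rd(4)"
```

```text
t 56.80 w 24.1 q6 2.39 [420.4  59.8  92.6] jaw -139.4
Mz [0.155 0.161 0.215 0.183] tau6 [0.1692 0.1666 0.1682 0.1707] mean [ 0.484 -0.04   0.178  1.045  2.459  4.866  0.169]
```

Call:
send_rows([
  [0,0,0,2.5],
  [0,0,0,0],
  [0,0,0,0],
  [0,0,0,0],
])

```text
time: 57.3
tool_pos: [420.4, 59.8, 92.6]
tcp_rot: [-2.021, 1.57, 0.214]
contact_force: [2.8, 3.4, 4.8]
grip_width: 23.9
```

```bash
python3 -c "
from h import *
rd(4)"
```

```text
t 57.50 w 24.2 q6 2.44 [420.4  59.8  92.6] jaw -141.9
Mz [0.223 0.167 0.178 0.227] tau6 [0.1901 0.1856 0.1933 0.1964] mean [ 0.729 -0.328  0.198  2.272  4.405  5.207  0.191]
```

Call:
send_rows([
  [0,0,0,0],
  [0,0,0,0],
  [-22,0,0,0],
  [-30,0,0,0],
  [-50,0,0,0],
  [-50,0,0,0],
  [0,0,0,0],
], hand=0.5)

```text
time: 58.38
tool_pos: [421.3, 59.3, 247.2]
tcp_rot: [-2.37, 1.565, -0.135]
contact_force: [0.1, 0.0, -0.5]
grip_width: 45.9
```

```bash
python3 -c "
from h import *
rd(1)
c=capture('top'); s=capture('scene')
a=cv2.resize(c['image'][150:275,90:310,::-1],None,fx=3,fy=3); b=cv2.resize(s['image'][100:280,90:320,::-1],(660,200))
cv2.imwrite('pics/end.png',np.vstack([a,b]))
"
```

```text
Traceback (most recent call last):
  File "h.py", line 23, in rd
    capture("top"); o=get_obs(); a.append(np.r_[o["moment"],o["contact_force"],o["tau"][5]])
    ~~~~~~~^^^^^^^
ValueError: 200 camera calls are used up
```

The camera calls are used up. The gripper is open and well clear with no contact force, so I'll hand in.

```bash
python3 -c "
from plant import *
o=get_obs(); print(o['time'],o['tool_pos'],o['contact_force'],o['grip_width']); print(close_job())"
```

```text
58.375 [421.25690292  59.34549668 247.21665399] [ 0.08782157  0.00154241 -0.46687126] 45.93400861910857
the job is handed in; nothing more can be done
None
```

The job is handed in at 58.4 s. I went over the four nuts crosswise twice, in the order 1-3-2-4. After the second pass I checked nuts 1 and 3 again and turned each slightly further, because tightening nuts 2 and 4 could have unloaded them.

| Nut | Light pass (N m) | Snug pass (N m) | Recheck (N m) |
|---|---|---|---|
| 1 | 0.07 | 0.198 | 0.194 |
| 3 | 0.08 | 0.187 | 0.19 |
| 2 | 0.075 | 0.197 | – |
| 4 | 0.076 | 0.201 | – |

- **Readings:** These torques come from the last joint, which was much less noisy than the wrist moment. The averaged wrist moment mostly agreed, at about 0.17–0.21 N m when snug. Midway through tightening nut 3 it read about 0.03–0.06 higher, but the two agreed again by the end.
- **Not rechecked:** I did not check nuts 2 and 4 again after the small extra turns on 1 and 3, so they may have loosened slightly.
- **Last look failed:** The final camera check could not be done because all 200 camera calls were used up. I have no picture confirming that the lid is level or that the bystanders are undisturbed.
- **End state:** The gripper is open and well above the work at z = 247 mm. The last force reading was under 1 N, so it is touching nothing.

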